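Park the red stage lock of a microscope

ROBOT

A 6-joint arm with a two-finger parallel gripper is mounted at the origin on the work surface. World frame = base frame: x ahead of the robot, y to its left, z up, the work surface at z = 0. Lengths are in m, angles in rad, forces in N, time in s.
With the tool pointing down it reaches from about 0.35 to 0.975 m from the base axis. Payload 4.9 kg.
Tool frame: the origin (TCP) lies midway between the tips of the shut fingers; the grasp point (between the pads) lies 19 mm behind it; z points along the fingers, y is the line along which they close (so a half turn about z gives the same grasp; the last joint's range is limited). The gripper opens to 85 mm and grips with 20 to 120 N. Pads are 22 mm wide; open, the fingers measure 114 mm over their backs; the gripper's body (76 mm by 85 mm) begins 54 mm behind the grasp point. The pads swing forward as they close: fully open they stand 13 mm farther back than shut.
Start: joints at [-1.466, 0.053, 1.613, -0, 1.476, -0.119], TCP at [0.139, -0.609, 0.231] pointing down, gripper open.
Joint ranges: [-3.01, 3.01], [-1.01, 2.22], [0.06, 2.58], [-1.02, 4.17], [0.09, 2.62], [-3.14, 3.14]. Speed limits (rad/s): [2.57, 2.57, 3.14, 3.14, 3.14, 3.14].

INTERFACE

Orientations are given as a unit quaternion [w, x, y, z].
In Python, from plant import * gives the robot as it stands.
- The arm moves only by the tool jog_arm, never from a script. Its argument "targets" is a list of rows, each a list of 3 entries, a list of its own where there are three numbers: the shift along the tool's x, y, z in units of 25 mm (1.0 is 25 mm), then the turn, a rotation vector about the tool's x, y, z in units of 8 degrees (1.0 is 8 degrees), then the opening in per cent of the stroke, from 0 (shut) to 100 (fully open). A call has 1 to 8 rows; each row is the pose to reach, as a shift and turn from the pose commanded when the call began, along the tool's axes at that moment; what a row does not reach only later rows make up. A row lasts 1/8 s, in which the tool goes at most 62.5 mm and 10.7 degrees, less where a joint would pass 70% of its speed; a pose out of reach is approached as far as the arm can. A call with a gripper value outside its range is refused whole. The fingers move at their own pace and stop on an object; the grip force is fixed at half the most. Time passes only in rows, so rows that repeat a pose let the fingers close. It gives the time, the measured TCP pose, the force, the opening and the grip force at its end, in the units of the state.
- state(): the state, without advancing time (a new reading comes with each control period).
- grab_frame(name): name is "scene" or "side" or "wrist"; returns (picture, depth): 420x560x3 uint8, red, green, blue; 420x560 float32, m along the optical axis (not along the pixel's ray), 0 where there is no reading.
- camera_params(name): a dict with "fovy" (degrees; the focal length in pixels is half the picture's height over the tangent of half this angle, whatever the lens; pixels are square), "cx", "cy" (the principal point, pixels), "rvec" (rotation vector, rad) and "tvec" (3), from world to camera coordinates, as OpenCV has them; the wrist camera has in their place "hand_eye" (4x4, takes a point from camera to tool coordinates, whose origin is the TCP and whose axes are the flange's). Camera axes: x right, y down, z forward; pixel columns grow to the right and rows downward; lengths in m; the calibration is good to about 2 mm. The wrist camera is an equidistant fisheye: a pixel r from the principal point sees the ray r / f radians off the axis. A picture is of the moment at which its call begins: read the wrist's pose just before it. camera_params takes no time and is no camera call.
- job_done(): hands the job in; it is judged then, once.
The state is a dict: "time": time; "joint_pos": joint angles; "joint_vel": joint speeds; "joint_efforts": joint torques, N m; "tool_pos": TCP position; "tool_rot": TCP orientation; "contact_force": force on the tool from outside, world axes, zero at the start; "ft_torque": the same for the moment, N m; "gripper_width": opening from 0.0 (shut) to 1.0 (fully open); "grasp_force": force on a finger pad.
Only numpy, scipy, OpenCV 4.12 (cv2) and the standard library are available. Lean on these libraries where they do the work, as an engineer would, in place of code of your own. Each camera call takes 0.05 s, during which the arm holds its last target. There are 200 camera calls.

TASK

The black microscope stage on the bench carries three spring plungers with upright T-handles. Release the red one: pull its handle straight up against the spring, twist it clockwise (seen from above) about 70 degrees to its rest notch, and let it down there so that it stays up by itself. Leave the blue lock locked and the yellow one, already parked in its rest notch, as it is.

Things in the scene. Friction and masses are not known exactly. Their poses are not given: they have to be found in the camera images.
- red_grip (a point): Grip point of the red T-handle, on the plunger's axis: an upright bar 44 mm long (point x), 14 mm thick (point y; pinch it across from above), 32 mm tall; the point is 22 mm above its underside. Locked (the start) it is 129 mm above the bench; a spring pulls down with 4 N there, 9 N at 16 mm up; stop at 18 mm. Parked it stays about 10 mm higher than locked. z is up.
- red_lock: Fixed steel collar of the red plunger, 36 mm across on a 56 mm dark flange, top 21 mm above its origin, which lies under its centre on the black stage 80 mm above the bench. The handle's cross pin sits in its deep slot along x; pulled 13 mm or more it clears the collar and turns clockwise only. Two white dots mark the rest notch, 70 degrees clockwise; sloping sides draw the pin in from 10 degrees off.
- red_turn (a joint): Twist of the red handle in rad, clockwise from above: 0 locked in the slot (play 0.08), 1.22 in the middle of the rest notch, stop at 1.36. Little friction. Where the stage and the three plungers on it (alike but for colour, 150 mm or more apart) stand varies.
- blue_grip (a point): Same grip point on the blue T-handle. It starts locked, 129 mm above the bench, and is to be left locked.
- yellow_grip (a point): Same grip point on the yellow T-handle. It starts parked in its rest notch, about 139 mm above the bench, and is to be left so.

How it is judged:
By the outcome, as a careful person would: the job done as asked, in the order asked, and still so for the second after the job is handed in, with the robot touching nothing.
It also fails if it takes over 32 s, if anything falls off the work surface, if the arm or the gripper's body presses on something with over 40 N, if the wrist force passes 120 N, or if a joint passes its speed limit or range.

## Working session

There is one attempt and no reset: what is moved stays moved. The work goes in short steps, Python scripts to look and compute and a tool call to move; the robot and the scene stay as the last step left them, time stands still between calls to the robot, and variables do not carry over. Pictures are saved under pics/ and viewed, at most 10 in all, crops included, and the job is handed in when it is done.

Besides the shell and the picture viewer there is one more tool, called after "Emit:" as a command line: name --argument value ..., lists and objects as JSON in quotes. jog_arm: Moves the arm, as the interface text tells. Its arguments: {"type":"object","properties":{"targets":{"type":"array"}},"required":["targets"]}

```bash
mkdir -p pics && cat > h.py <<'E'
from plant import *
import numpy as np, cv2
from scipy.spatial.transform import Rotation as R
def cloud(name,depth):
    p=camera_params(name); f=210/np.tan(np.radians(p["fovy"]/2))
    v,u=np.mgrid[0:420,0:560].astype(float)
    c=np.dstack([(u-p["cx"])/f*depth,(v-p["cy"])/f*depth,depth]).reshape(-1,3)
    Rm=R.from_rotvec(np.ravel(p["rvec"]))
    return Rm.inv().apply(c-np.ravel(p["tvec"])).reshape(420,560,3)
def masks(img):
    h=cv2.cvtColor(img,cv2.COLOR_RGB2HSV).astype(int); H,S,V=h[...,0],h[...,1],h[...,2]
    ok=(S>120)&(V>60)
    return {"red":ok&((H<8)|(H>172)),"blue":ok&(H>100)&(H<130),"yellow":ok&(H>20)&(H<35)}
E
python3 - <<'E'
from h import *
for n in ("scene","side"):
    im,d=grab_frame(n); np.savez(f"{n}.npz",im=im,d=d); cv2.imwrite(f"pics/{n}1.png",im[...,::-1])
    P=cloud(n,d)
    for k,m in masks(im).items():
        m=m&(d>0); q=P[m]; s=(q[:,2]>.09)&(q[:,2]<.17); q=q[s]
        if len(q)<10: print(n,k,len(q)); continue
        xy=q[:,:2]; w,v=np.linalg.eigh(np.cov(xy.T)); a=v[:,1]
        print(n,k,len(q),np.median(q,0).round(3),q.min(0).round(3),q.max(0).round(3),"ang",np.degrees(np.arctan2(a[1],a[0])).round(1),np.sqrt(w).round(4), np.argwhere(m).mean(0).round())
E
```

```text
scene red 273 [ 0.565 -0.021  0.136] [ 0.059 -0.028  0.091] [ 0.583 -0.011  0.141] ang -179.3 [0.0042 0.0334] [ 58. 386.]
scene blue 281 [ 0.469 -0.206  0.137] [ 0.441 -0.217  0.095] [ 0.485 -0.191  0.143] ang 157.9 [0.0043 0.0136] [291. 429.]
scene yellow 395 [ 0.611 -0.164  0.145] [ 0.59  -0.181  0.117] [ 0.627 -0.143  0.15 ] ang 48.0 [0.0041 0.0124] [303. 216.]
side red 5801 [0.563 1.829 0.129] [-0.546 -0.027  0.09 ] [1.6   1.859 0.17 ] ang 179.7 [0.3079 0.5962] [ 66. 232.]
side blue 979 [ 0.463 -0.21   0.133] [ 0.442 -0.219  0.11 ] [ 0.484 -0.192  0.141] ang 157.4 [0.0038 0.0121] [274. 358.]
side yellow 373 [ 0.606 -0.169  0.147] [ 0.59  -0.183  0.121] [ 0.625 -0.146  0.149] ang 47.3 [0.0038 0.0128] [307. 349.]
```

View pics/scene1.png

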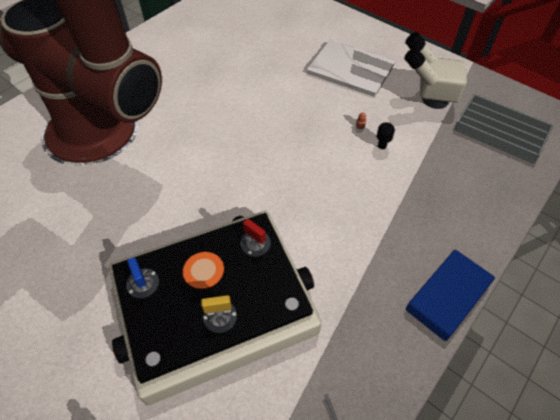

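View pics/side1.png

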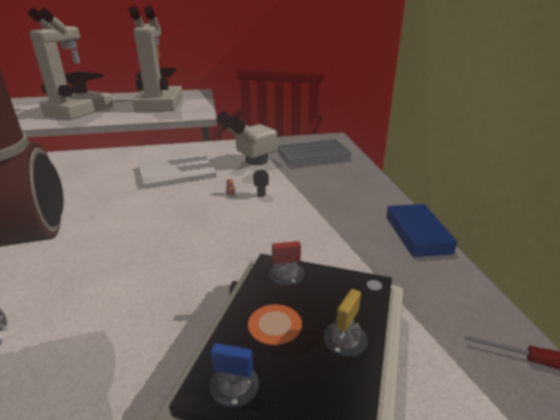

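The scene view shows red at px (254,231), blue at (136,271) and yellow at (216,305). The side view shows red at (286,252). All three stand on the black stage. Next I refine the red handle alone and work out the first move.

```bash
cat > m.py <<'E'
from h import *
def red(n,im,d):
    P=cloud(n,d); m=masks(im)["red"]&(d>0)&(P[...,2]>.1)&(P[...,2]<.17)&(np.hypot(P[...,0]-.565,P[...,1]+.02)<.045)
    q=P[m]; t=q[q[:,2]>np.percentile(q[:,2],97)-.006]
    (c,s,a)=cv2.minAreaRect((t[:,:2]*1000).astype(np.float32))
    w,v=np.linalg.eigh(np.cov(t[:,:2].T)); e=v[:,1]
    print(n,len(q),len(t),"ztop",np.percentile(q[:,2],97).round(4),"rect",np.round(c,1),np.round(s,1),round(a,1),"pca",np.degrees(np.arctan2(e[1],e[0])).round(1), "mean",t.mean(0).round(4))
if __name__=="__main__":
    for n in ("scene","side"):
        z=np.load(n+".npz"); red(n,z["im"],z["d"])
    s=state(); print(s["tool_pos"],s["tool_rot"]); M=R.from_quat(np.roll(s["tool_rot"],-1)); print(M.as_matrix().round(3))
    print(camera_params("wrist"))
E
python3 m.py
```

```text
scene 272 174 ztop 0.1394 rect [559.8 -18.1] [43.9 14.7] 0.1 pca 179.6 mean [ 0.5604 -0.0189  0.1372]
side 158 140 ztop 0.1393 rect [559.4 -21.1] [39.9 11.3] 0.4 pca 178.8 mean [ 0.5596 -0.0217  0.1377]
[ 0.13865695 -0.60886682  0.2302017 ] [-9.01484831e-04  9.93744763e-01  1.11671543e-01  7.58908934e-06]
[[ 0.975  0.222 -0.   ]
 [ 0.222 -0.975  0.002]
 [ 0.    -0.002 -1.   ]]
{'fovy': 65.70646984690485, 'cx': 281.88856745395236, 'cy': 207.42395504737078, 'hand_eye': array([[ 4.35174004e-05, -9.59168155e-01, -2.82836436e-01,
         7.18499590e-02],
       [ 9.99999935e-01, -5.97993645e-05,  3.56655052e-04,
        -1.45533928e-04],
       [-3.59005607e-04, -2.82836433e-01,  9.59168089e-01,
        -1.42564568e-01],
       [ 0.00000000e+00,  0.00000000e+00,  0.00000000e+00,
         1.00000000e+00]])}
```

Both views agree. The red handle is at (0.560, -0.020), its bar runs along world x, and its top is at 0.139 as expected. I approach above it with yaw 0, which puts j6 near 1.54 and leaves room for +70°.

Emit:
jog_arm --targets '[[[21.65,-19.25,0],[0,0,1.6],100],[[21.65,-19.25,0],[0,0,1.6],100],[[21.65,-19.25,0],[0,0,1.6],100],[[21.65,-19.25,0],[0,0,1.6],100],[[21.65,-19.25,0],[0,0,1.6],100],[[21.65,-19.25,0],[0,0,1.6],100],[[21.65,-19.25,0],[0,0,1.6],100],[[21.65,-19.25,0],[0,0,1.6],100]]'

```text
time: 1.1
tool_pos: [0.43, -0.2006, 0.2311]
tool_rot: [0.0, 1.0, 0.0, 0.0]
contact_force: [0.7, 0.3, 0.1]
gripper_width: 1.004
grasp_force: 0.0
```

Emit:
jog_arm --targets '[[[5.2,-7.24,0],[0,0,0],100],[[5.2,-7.24,0],[0,0,0],100],[[5.2,-7.24,0],[0,0,0],100],[[5.2,-7.24,0],[0,0,0],100],[[5.2,-7.24,0],[0,0,0],100],[[5.2,-7.24,0],[0,0,0],100]]'

```text
time: 1.85
tool_pos: [0.5587, -0.0219, 0.2308]
tool_rot: [0.0, 1.0, 0.0, -0.001]
contact_force: [-0.9, -0.7, -0.2]
gripper_width: 0.999
grasp_force: 0.0
```

```bash
cat > w.py <<'E'
from h import *
import sys
s=state(); im,d=grab_frame("wrist"); cv2.imwrite(f"pics/{sys.argv[1]}.png",im[...,::-1])
p=camera_params("wrist"); f=210/np.tan(np.radians(p["fovy"]/2))
v,u=np.mgrid[0:420,0:560].astype(float); a,b=u-p["cx"],v-p["cy"]; r=np.hypot(a,b)+1e-9; th=r/f
c=np.dstack([a/r*np.tan(th)*d,b/r*np.tan(th)*d,d]).reshape(-1,3)
H=p["hand_eye"]; t=c@H[:3,:3].T+H[:3,3]
P=(R.from_quat(np.roll(s["tool_rot"],-1)).apply(t)+s["tool_pos"]).reshape(420,560,3)
m=masks(im)["red"]&(d>0)&(P[...,2]>.1)&(P[...,2]<.19)
q=P[m]; z=np.percentile(q[:,2],90); tp=q[q[:,2]>z-.005]
c,sz,an=cv2.minAreaRect((tp[:,:2]*1000).astype(np.float32)); w,e=np.linalg.eigh(np.cov(tp[:,:2].T)); e=e[:,1]
print("t",s["time"],"tool",s["tool_pos"].round(4),"joints",np.round(s["joint_pos"],3),"F",np.round(s["contact_force"],1),"w",s["gripper_width"])
print("n",len(tp),"ztop",z.round(4),"rect",np.round(c,1),np.round(sz,1),round(an,1),"pca",np.degrees(np.arctan2(e[1],e[0])).round(1),"px",np.argwhere(m).mean(0).round())
E
python3 w.py wrist1
```

```text
t 1.85 tool [ 0.5587 -0.0219  0.2308] joints [-0.172 -0.103  1.767 -0.     1.479  1.399] F [-0.9 -0.7 -0.2] w 0.9991978799127704
n 987 ztop 0.1395 rect [559.9 -18.2] [13.8 44.1] 89.2 pca 178.7 px [205. 277.]
```

View pics/wrist1.png

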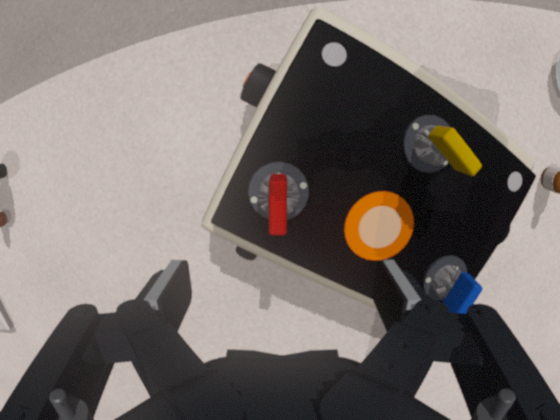

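The wrist picture shows the red handle at (277,205), bar along tool x, with the rest-notch dots at (303,185) and (254,200). The measured centre is (0.560, -0.0185) with its top at 0.1395, which matches the earlier fix. Descending now.

Emit:
jog_arm --targets '[[[0,-0.07,1.5],[0,0,0],60],[[0,-0.07,3.0],[0,0,0.1],60],[[0,-0.07,4.2],[0,0,0.1],60],[[0,-0.07,4.74],[0,0,0.1],60],[[0,-0.07,4.74],[0,0,0.1],60]]'

```text
time: 2.52
tool_pos: [0.5585, -0.0203, 0.1122]
tool_rot: [-0.0, 1.0, -0.007, -0.001]
contact_force: [-0.8, -0.3, 0.6]
gripper_width: 0.598
grasp_force: 0.0
```

```bash
python3 w.py wrist2
```

```text
t 2.525 tool [ 0.5585 -0.0203  0.1122] joints [-1.700e-01  1.000e-03  1.871e+00 -0.000e+00  1.270e+00  1.416e+00] F [-0.8 -0.3  0.6] w 0.5978615774791797
n 2927 ztop 0.1394 rect [560.1 -35.3] [47.8 43.9] 88.8 pca 179.7 px [275. 277.]
```

View pics/wrist2.png

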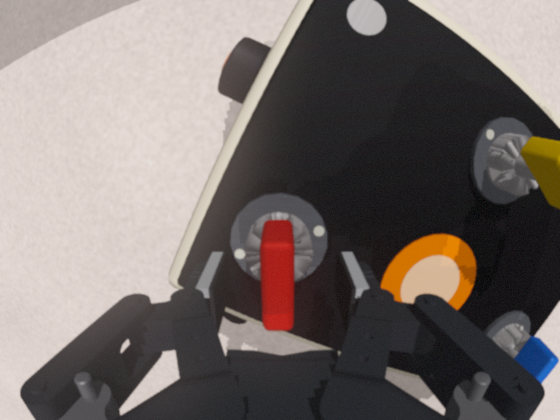

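The fingers straddle the red handle at (277,275), with the pads at 210 and 355, so the handle is about 1.5 mm off centre. I correct that and close.

Emit:
jog_arm --targets '[[[0.06,-0.06,0],[0,0,0],60],[[0.06,-0.06,0],[0,0,0],0],[[0.06,-0.06,0],[0,0,0],0],[[0.06,-0.06,0],[0,0,0],0],[[0.06,-0.06,0],[0,0,0],0],[[0.06,-0.06,0],[0,0,0],0]]'

```text
time: 3.32
tool_pos: [0.5612, -0.0183, 0.1137]
tool_rot: [0.0, 1.0, -0.007, 0.001]
contact_force: [-1.0, -1.2, 5.8]
gripper_width: 0.152
grasp_force: 60.9
```

Emit:
jog_arm --targets '[[[0,0,-0.2],[0,0,0],0],[[0,0,-0.4],[0,0,0],0],[[0,0,-0.62],[0,0,0],0],[[0,0,-0.62],[0,0,0],0],[[0,0,-0.62],[0,0,0],0]]'

```text
time: 3.95
tool_pos: [0.5609, -0.0183, 0.1268]
tool_rot: [0.0, 1.0, -0.007, 0.0]
contact_force: [5.5, -0.9, -8.1]
gripper_width: 0.154
grasp_force: 59.1
```

Emit:
jog_arm --targets '[[[0,0,-0.1],[0,0,0],0],[[0,0,-0.1],[0,0,0],0]]'

```text
time: 4.2
tool_pos: [0.5609, -0.0183, 0.1292]
tool_rot: [0.0, 1.0, -0.007, 0.0]
contact_force: [6.3, -2.0, -8.9]
gripper_width: 0.151
grasp_force: 59.0
```

The spring force of 8.9 N puts the lift at about 15.7 mm, clear of the collar. Twisting clockwise, which is + about tool z.

Emit:
jog_arm --targets '[[[0,0,0],[0,0,0.7],0],[[0,0,0],[0,0,1.7],0],[[0,0,0],[0,0,2.7],0],[[0,0,0],[0,0,3.7],0],[[0,0,0],[0,0,4.4],0],[[0,0,0],[0,0,4.4],0]]'

```text
time: 4.95
tool_pos: [0.5607, -0.0188, 0.129]
tool_rot: [0.001, 0.951, -0.309, 0.0]
contact_force: [5.6, -3.0, -8.8]
gripper_width: 0.15
grasp_force: 59.0
```

```bash
python3 w.py wrist3
```

```text
t 4.95 tool [ 0.5607 -0.0188  0.129 ] joints [-1.660e-01 -1.400e-02  1.856e+00 -1.000e-03  1.298e+00  2.034e+00] F [ 5.6 -3.  -8.8] w 0.1498824716961044
n 2780 ztop 0.1546 rect [560.6 -19. ] [14.1 42.8] 54.5 pca 144.0 px [277. 282.]
```

View pics/wrist3.png

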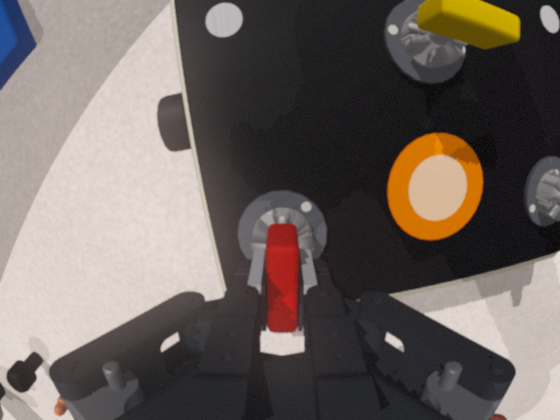

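The handle turned with the gripper: it points at -36°, its top is at 0.1546, and one dot shows at (306,206), still about 35° away. Continuing the twist.

Emit:
jog_arm --targets '[[[0,0,0],[0,0,1.0],0],[[0,0,0],[0,0,2.0],0],[[0,0,0],[0,0,3.0],0],[[0,0,0],[0,0,3.9],0],[[0,0,0],[0,0,4.3],0],[[0,0,0],[0,0,4.3],0]]'

```text
time: 5.75
tool_pos: [0.5603, -0.0192, 0.1288]
tool_rot: [0.001, 0.817, -0.577, 0.0]
contact_force: [5.9, -4.4, -8.8]
gripper_width: 0.153
grasp_force: 59.1
```

```bash
python3 w.py wrist4
```

```text
t 5.75 tool [ 0.5603 -0.0192  0.1288] joints [-1.660e-01 -1.400e-02  1.857e+00 -2.000e-03  1.299e+00  2.634e+00] F [ 5.9 -4.4 -8.8] w 0.15250724408468008
n 2776 ztop 0.1544 rect [560.1 -19.4] [14.2 42.7] 20.1 pca 109.8 px [277. 282.]
```

View pics/wrist4.png

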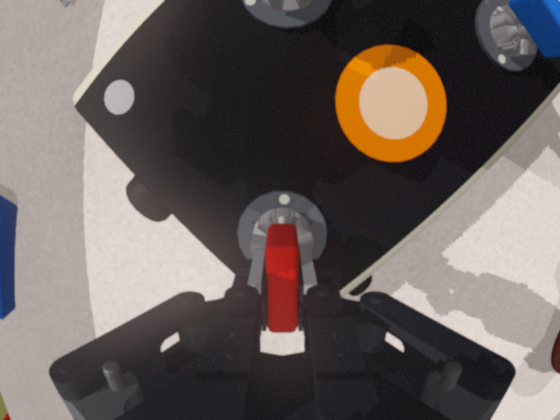

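The dot at (284,199) lines up with the handle, which is at yaw -70.3°. Lowering about 5.5 mm into the notch.

Emit:
jog_arm --targets '[[[0,0,0.08],[0,0,0],0],[[0,0,0.16],[0,0,0],0],[[0,0,0.22],[0,0,0],0],[[0,0,0.22],[0,0,0],0]]'

```text
time: 6.3
tool_pos: [0.5603, -0.0192, 0.1235]
tool_rot: [0.001, 0.817, -0.576, 0.0]
contact_force: [5.3, -4.9, -8.5]
gripper_width: 0.152
grasp_force: 59.3
```

Emit:
jog_arm --targets '[[[0,0,0.03],[0,0,0],0],[[0,0,0.06],[0,0,0],0],[[0,0,0.06],[0,0,0],0]]'

```text
time: 6.68
tool_pos: [0.5604, -0.0192, 0.1233]
tool_rot: [0.001, 0.817, -0.576, 0.0]
contact_force: [1.2, -5.0, -3.5]
gripper_width: 0.151
grasp_force: 59.9
```

```bash
python3 w.py wrist5
```

```text
t 6.675 tool [ 0.5604 -0.0192  0.1233] joints [-1.660e-01 -7.000e-03  1.860e+00 -2.000e-03  1.289e+00  2.634e+00] F [ 1.2 -5.  -3.5] w 0.15133715270300224
n 2788 ztop 0.149 rect [560.4 -19.2] [14.1 42.8] 19.1 pca 109.6 px [277. 282.]
```

The handle is seated: its top is at 0.149 (locked + 9.6 mm) and the tool load is dropping while its position holds. Releasing to a partial opening, then rising.

Emit:
jog_arm --targets '[[[0,0,0.03],[0,0,0],0],[[0,0,0.03],[0,0,0],30],[[0,0,0.03],[0,0,0],60],[[0,0,0.03],[0,0,0],60],[[0,0,0.03],[0,0,0],60],[[0,0,0.03],[0,0,0],60]]'

```text
time: 7.48
tool_pos: [0.5607, -0.0181, 0.1231]
tool_rot: [-0.0, 0.817, -0.576, -0.0]
contact_force: [-0.4, 0.0, -0.3]
gripper_width: 0.604
grasp_force: 0.0
```

Emit:
jog_arm --targets '[[[0,0,-0.6],[0,0,0],60],[[0,0,-1.6],[0,0,0],60],[[0,0,-3.2],[0,0,0],60],[[0,0,-4.6],[0,0,0],60],[[0,0,-4.6],[0,0,0],60]]'

```text
time: 8.1
tool_pos: [0.563, -0.0186, 0.2436]
tool_rot: [-0.002, 0.817, -0.576, 0.004]
contact_force: [-0.2, 0.4, -0.0]
gripper_width: 0.603
grasp_force: 0.0
```

```bash
python3 w.py wrist6 && python3 - <<'E'
from h import *
im,d=grab_frame("side"); P=cloud("side",d)
for k,m in masks(im).items():
    m=m&(d>0)&(P[...,2]>.1)&(P[...,2]<.17)&(P[...,1]<.05)&(P[...,0]>.4)&(P[...,0]<.66)&(P[...,1]>-.25); q=P[m]
    if len(q)<10: print(k,len(q)); continue
    w,v=np.linalg.eigh(np.cov(q[:,:2].T)); a=v[:,1]
    print(k,len(q),np.percentile(q[:,2],97).round(4),np.median(q,0).round(3),np.degrees(np.arctan2(a[1],a[0])).round(1))
E
```

```text
t 8.1 tool [ 0.563  -0.0186  0.2436] joints [-0.165 -0.107  1.749  0.     1.491  2.634] F [-0.2  0.4 -0. ] w 0.6029236821144592
n 948 ztop 0.149 rect [559.9 -18.7] [13.3 43.5] 19.4 pca 109.4 px [207. 286.]
red 178 0.1487 [ 0.563 -0.035  0.147] 109.6
blue 1005 0.1392 [ 0.463 -0.21   0.133] 158.3
yellow 388 0.1488 [ 0.605 -0.171  0.146] 45.9
```

View pics/wrist6.png

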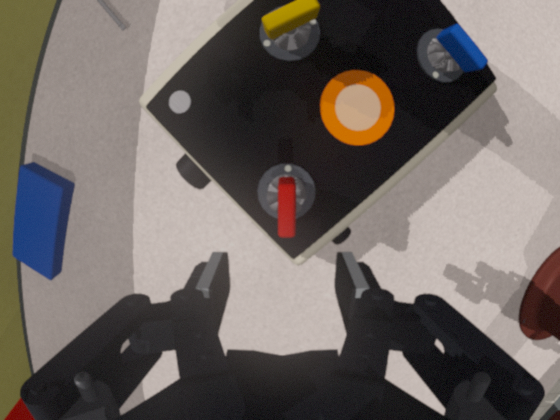

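The wrist view shows the red handle released at (287,207), lined up with its dot at (288,168) and standing at 0.149 by itself. Blue is still at 0.139 and yellow at 0.149, and the gripper is clear.

```bash
python3 -c "from plant import *; print(job_done())"
```

```text
the job is handed in; nothing more can be done
None
```

The red plunger is released and stays up by itself in its rest notch, about 10 mm above locked and turned about 70° clockwise; blue is still locked, yellow still parked, and the job was handed in at about 8 s.

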